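# Open the nib mill's gap and fit its grinding rotor

## Task

Get the nib mill ready for coarse nibs: turn the round gap handwheel on its right-hand column anticlockwise until its pointer stands at the long line on the dial, and fit the loose grinding rotor, splines in mesh, fully home on the spindle in the open chamber, leaving the other things on the counter where they are. A spring pin in the spindle pushes the rotor back up, so finish while still holding it firmly down in its seat, so that I can tighten the lock screw; do not let go.

Things in the scene. Friction and masses are not known exactly. Their poses are not given: they have to be found in the camera images.
- mill: White mill fixed on the counter, 140 x 290 mm, deck 85 mm high; origin: centre of its underside; x from its front (drawer) to its back, y to the left along it. On the deck: at y = +65 mm the chamber, an open steel ring (inside 100 mm, outside 116 mm, rim 116 mm above the counter) round the spindle; at y = -78 mm a column with dial (96 mm across, top at 116 mm) and gap handwheel.
- wheel_top (a point): Centre of the top of the black gap handwheel, on its vertical axis, 156 mm above the counter. A disc 62 mm across, 20 mm high (136 to 156 mm above the counter), gripped across its rim from above; the dial is 20 mm below its underside. The point turns with the wheel; the aluminium pointer rib on top points 20 degrees round (anticlockwise) from the point's x axis.
- gap_wheel (a joint): Handwheel angle, rad: 0 at its fine stop, growing anticlockwise seen from above, other stop 3.4. Short dial lines are 0.4 apart; the pointer is at the long line at 2.8. Friction about 0.15 N m; stays where it is left. Each rad lowers the toothed stator ring round the spindle by 4 mm; below about 2.1 that ring keeps the rotor from going home.
- long_line (a point): The long black line on the dial, a point 45 mm from the wheel's axis, on the dial's top 116 mm above the counter.
- spindle_nose (a point): Point on the vertical spindle axis at its shoulder, 97 mm above the counter, where the home rotor's underside lands. Splined nose, 19 mm high: core 17 mm across, chamfered; four teeth 5 mm wide with rounded tops, 30 mm over a pair, along this point's +x, -x, +y, -y. Gearing resists turning with 0.4 N m. A brass spring pin 8 mm across stands 8 mm above the nose.
- nose_pin (a joint): How far the brass spring pin is pushed down, in m: 0 when free, about 0.007 with the rotor home (pin travel 0.010). It pushes up with 6 N at 0 and 10 N with the rotor home.
- rotor: Loose steel rotor, 84 mm across, 55 mm high, about 0.3 kg, upright on the counter; origin: centre of its underside, z up. Toothed disc 84 mm across at 6 to 12 mm height, cone up to 24 mm, on top a flat wing to grip. Blind bore from below, 20 mm deep, 20 mm across, four slots 8 mm wide, 32 mm over a pair, along +x, -x, +y, -y: fits the spindle in any of four positions.
- rotor_wing (a point): Grip point of the rotor's feed wing, on the rotor's axis 46 mm above its underside; axes as the rotor's. The wing is an upright plate from 24 to 55 mm height, 42 mm long along x, 12 mm thick along y. Rotor not meshed: it rests on the teeth 19 mm above home; meshed: it slides freely 12 mm, then meets the spring pin for the last 7 mm.
- bowl_cacao: Small oval glazed bowl heaped with cacao, 63 x 85 x 43 mm, origin at the centre of its underside; bystander.
- hopper: The mill's steel hopper, a funnel 124 mm across and 105 mm high standing upside down, origin at the centre of its lower rim; bystander.
- scoop: Steel scoop with wooden handle lying flat, 42 x 138 x 21 mm, origin at the centre of its underside; bystander.

How it is judged:
By the outcome, as a careful person would: the job done as asked, in the order asked, and still so for the second after the job is handed in, while the arm keeps its last pose, push and grip.
It also fails if it takes over 58 s, if anything falls off the work surface, if the arm or the gripper's body presses on something with over 40 N, if the wrist force passes 120 N, or if a joint passes its speed limit or range.

## Robot

A 6-joint arm with a two-finger parallel gripper is mounted at the origin on a cart in front of the work surface, level with it; the furniture and walls round the work are solid. World frame = base frame: x ahead of the robot, y to its left, z up, the work surface at z = 0. Lengths are in mm, angles in rad, forces in N, time in s.
With the tool pointing down it reaches from about 375 to 975 mm from the base axis. Payload 3.8 kg.
Tool frame: the origin (TCP) lies on the centre line of the jaws, within the pads' length; the fingertips stand 25 mm ahead of it and the grasp point (between the pads) lies 6 mm ahead of it (env.tip_extent is the z of the fingertips in the tool frame, in mm); z points along the fingers, y is the line along which they close (so a half turn about z gives the same grasp; the last joint's range is limited). The gripper opens to 88 mm and grips with 3 to 60 N. Pads are 18 mm wide; open, the fingers measure 123 mm over their backs; the gripper's body (75 mm by 187 mm) begins 45 mm behind the grasp point.
Start: joints at [1.095, 0.264, 1.604, -0, 1.274, -0.037], TCP at [286.773, 611.048, 263.706] pointing down, gripper open.
Joint ranges: [-2.63, 2.63], [-0.94, 2.18], [0.31, 2.57], [-1.31, 4.45], [0, 2.66], [-2.55, 2.55]. Speed limits (rad/s): [2.57, 2.57, 3.14, 3.14, 3.14, 3.14].

## Interface

Orientations are given as a unit quaternion [w, x, y, z].
In Python, from workcell import env gives the robot as it stands. The module is installed in compiled form; this text tells all that it offers.
- The arm moves only by the tool step_arm, never from a script. Its argument "targets" is a list of rows, each an object with "offset": the shift along the tool's x, y, z in mm, a list of three; "spin": the turn about the tool's z in degrees. In form: [{"offset": [dx, dy, dz], "spin": spin}, ...]. A call has 1 to 8 rows; each row is the pose to reach, as a shift and turn from the pose commanded when the call began, along the tool's axes at that moment; what a row does not reach only later rows make up. A row lasts 1/12 s, in which the tool goes at most 41.7 mm and 7.16 degrees, less where a joint would pass 70% of its speed; a pose out of reach is approached as far as the arm can. A call with a gripper value outside its range is refused whole. "fingers" is the finger opening in mm, from 0 to 88.1, set as the call begins (left out, the last holds). The fingers move at their own pace and stop on an object; "force" is the grip in N (left out, the last holds). Time passes only in rows, so rows that repeat a pose let the fingers close. It gives the time, the measured TCP pose, the force, the opening and the grip force at its end, in the units of the state.
- env.state(): the state, without advancing time (a new reading comes with each control period).
- env.capture(name): name is "scene" or "side" or "wrist"; returns the picture (400x640x3 uint8, red, green, blue); there is no depth.
- env.camera_params(name): a dict with "K" (3x3 intrinsics, pixels), "position" and "rotation" of the camera in the world; the wrist camera has in their place "hand_eye" (4x4, takes a point from camera to tool coordinates, whose origin is the TCP and whose axes are the flange's). Camera axes: x right, y down, z forward; pixel columns grow to the right and rows downward; lengths in mm; the calibration is good to about 2 mm. A picture is of the moment at which its call begins: read the wrist's pose just before it. camera_params takes no time and is no camera call.
- env.close_job(): hands the job in; it is judged then, once.
The state is a dict: "t": time; "joint_positions": joint angles; "joint_velocities": joint speeds; "tau": joint torques, N m; "eef_pos": TCP position; "eef_rot": TCP orientation; "ft_force": force on the tool from outside, world axes, zero at the start; "moment": the same for the moment, N m; "opening": opening from 0.0 (shut) to 1.0 (fully open); "finger_force": force on a finger pad.
Only numpy, scipy, OpenCV 4.12 (cv2) and the standard library are available. Lean on these libraries where they do the work, as an engineer would, in place of code of your own. Each camera call takes 0.05 s, during which the arm holds its last target. There are 200 camera calls.

## Working session

There is one attempt and no reset: what is moved stays moved. The work goes in short steps, Python scripts to look and compute and a tool call to move; the robot and the scene stay as the last step left them, time stands still between calls to the robot, and variables do not carry over. Pictures are saved under pics/ and viewed, at most 10 in all, crops included, and the job is handed in when it is done.

Besides the shell and the picture viewer there is one more tool, called after "Emit:" as name([rows], argument=value, ...), one row to a line, values as JSON. step_arm: Moves the arm, as the interface text tells. Its arguments: {"type":"object","properties":{"targets":{"type":"array","items":{"type":"object","properties":{"offset":{"type":"array","items":{"type":"number"}},"spin":{"type":"number"}}}},"fingers":{"type":"number"},"force":{"type":"number"}},"required":["targets"]}

```bash
mkdir -p pics
python3 - <<'E'
from workcell import env
import cv2
for n in ("scene","side"):
    cv2.imwrite(f"pics/{n}0.png", cv2.cvtColor(env.capture(n),cv2.COLOR_RGB2BGR))
    p=env.camera_params(n); print(n,p["K"],p["position"],p["rotation"])
print(env.camera_params("wrist"))
print(env.state())
E
```

```text
scene [[480.84373164   0.         317.60710655]
 [  0.         480.84373164 201.52408386]
 [  0.           0.           1.        ]] [ 941.81245734 -521.13538297 1192.82334254] [-0.22701659  0.92585652  0.29309975 -0.07311433]
side [[407.21404909   0.         322.50674772]
 [  0.         407.21404909 199.97678678]
 [  0.           0.           1.        ]] [448.44381846 836.65762431 664.30989621] [ 0.03757559 -0.07026012  0.86822641 -0.48972899]
{'K': array([[294.59001532,   0.        , 320.60354419],
       [  0.        , 294.59001532, 196.06569151],
       [  0.        ,   0.        ,   1.        ]]), 'hand_eye': array([[ 8.51934736e-05, -9.54152285e-01, -2.99321582e-01,
         7.67275546e+01],
       [ 9.99999996e-01,  9.24695024e-05, -1.01446536e-05,
        -7.35877182e-02],
       [ 3.73576621e-05, -2.99321580e-01,  9.54152289e-01,
        -1.22279540e+02],
       [ 0.00000000e+00,  0.00000000e+00,  0.00000000e+00,
         1.00000000e+00]])}
{'t': 0.1, 'joint_positions': array([ 1.09511746e+00,  2.64673997e-01,  1.60519077e+00, -3.31294059e-05,
        1.27372991e+00, -3.68835333e-02]), 'joint_velocities': array([-0.0002158 , -0.00211667, -0.00338761,  0.00096009, -0.0005503 ,
       -0.00031161]), 'tau': array([ 5.61838751e-04, -5.03616643e+01, -3.58070898e+01,  7.32274912e-02,
        2.31995084e-02, -7.42654697e-05]), 'eef_pos': array([286.5078218 , 610.53647051, 262.54024777]), 'eef_rot': array([-2.38424385e-04,  2.17636909e-01,  9.76029289e-01, -9.72332126e-04]), 'ft_force': array([ 0.07678593, -0.78699809,  0.83012052]), 'moment': array([-0.03149185, -0.01143984, -0.02107722]), 'finger_force': 0.0, 'opening': 1.0017644009986897}
```

View pics/scene0.png

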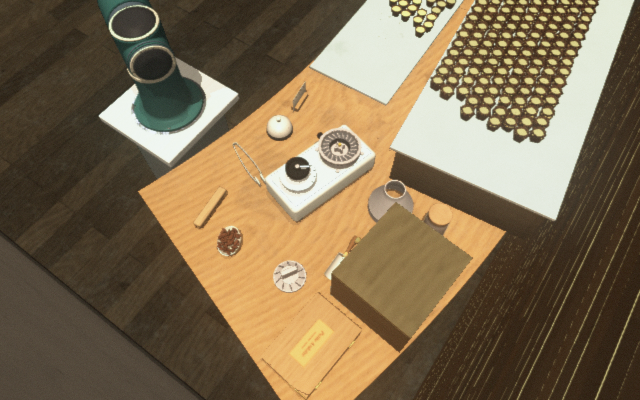

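View pics/side0.png

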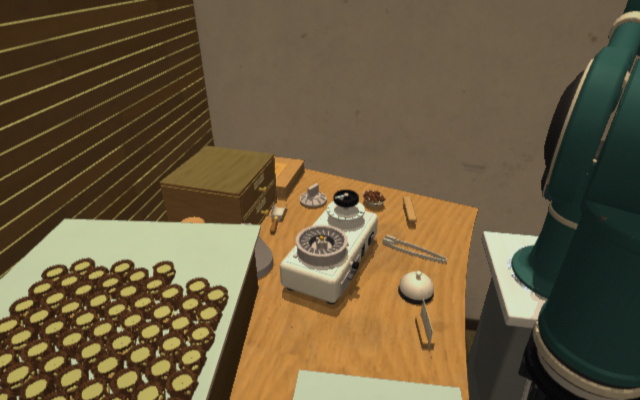

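The scene view shows the mill around (320,172), with the wheel at (297,168) and the chamber at (340,148). The rotor is at (290,275), beside the wooden cabinet. I'll enlarge both.

```bash
cat > h.py <<'E'
import numpy as np, cv2
from workcell import env
from scipy.spatial.transform import Rotation as R
def rot(q): return R.from_quat([q[1],q[2],q[3],q[0]]).as_matrix()
def cam(n,st=None):
    p=env.camera_params(n)
    if n=="wrist":
        T=np.eye(4);T[:3,:3]=rot(st["eef_rot"]);T[:3,3]=st["eef_pos"];T=T@p["hand_eye"]
        return p["K"],T[:3,3],T[:3,:3]
    return p["K"],np.array(p["position"]),rot(p["rotation"])
def px2w(c,u,v,z):
    K,p,r=c; d=r@np.linalg.solve(K,[u,v,1]); return p+d*(z-p[2])/d[2]
def w2px(c,X):
    K,p,r=c; q=K@(r.T@(np.asarray(X,float)-p)); return q[:2]/q[2]
E
python3 - <<'E'
from h import *
c=cam("scene")
for nm,u,v,z in [("wheel",297,168,156),("rim",340,148,116),("rotor wing",290,272,50),("mill fl corner",300,217,85)]: print(nm,px2w(c,u,v,z).round())
im=cv2.imread("pics/scene0.png")
a=cv2.resize(im[115:225,255:385],None,fx=5,fy=5,interpolation=cv2.INTER_CUBIC)
b=cv2.resize(im[250:300,265:315],(550,550),interpolation=cv2.INTER_CUBIC)
cv2.imwrite("pics/a.png",a);cv2.imwrite("pics/b.png",b)
E
```

```text
wheel [530. -31. 156.]
rim [571. 105. 116.]
rotor wing [ 653. -236.   50.]
mill fl corner [ 595. -112.   85.]
```

View pics/a.png

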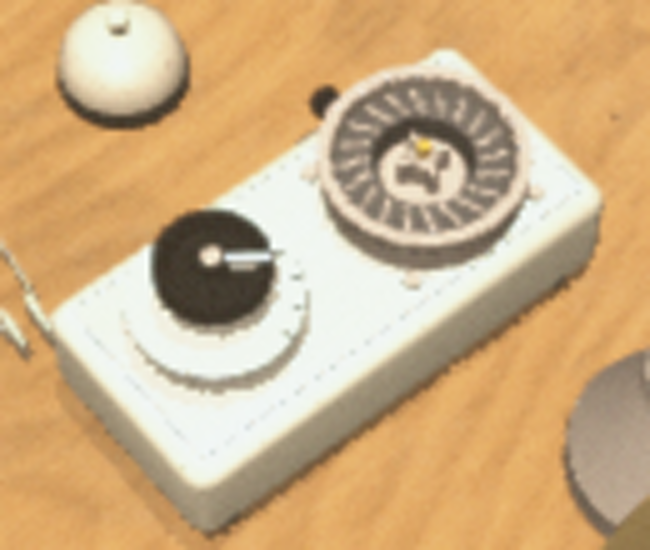

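Emit:
step_arm([
  {"offset": [-548,-412,-18],"spin": 0},
  {"offset": [-548,-412,-18],"spin": 0},
  {"offset": [-548,-412,-18],"spin": 0},
  {"offset": [-548,-412,-18],"spin": 0},
  {"offset": [-548,-412,-18],"spin": 0},
  {"offset": [-548,-412,-18],"spin": 0},
  {"offset": [-548,-412,-18],"spin": 0},
  {"offset": [-548,-412,-18],"spin": 0},
])

```text
t: 0.77
eef_pos: [443.0, 314.6, 272.1]
eef_rot: [-0.0, 0.217, 0.976, -0.0]
ft_force: [-0.5, 0.0, -0.5]
opening: 0.995
finger_force: 0.0
```

Emit:
step_arm([
  {"offset": [-282,-212,-9],"spin": 0},
  {"offset": [-282,-212,-9],"spin": 0},
  {"offset": [-282,-212,-9],"spin": 0},
  {"offset": [-282,-212,-9],"spin": 0},
  {"offset": [-282,-212,-9],"spin": 0},
  {"offset": [-282,-212,-9],"spin": 0},
  {"offset": [-282,-212,-9],"spin": 0},
  {"offset": [-282,-212,-9],"spin": 0},
])

```text
t: 1.43
eef_pos: [599.1, 20.2, 280.6]
eef_rot: [-0.0, 0.218, 0.976, -0.0]
ft_force: [1.2, 0.4, 0.1]
opening: 1.001
finger_force: 0.0
```

Emit:
step_arm([
  {"offset": [-25,-19,0],"spin": 0},
  {"offset": [-25,-19,0],"spin": 0},
  {"offset": [-25,-19,0],"spin": 0},
])

```text
t: 1.68
eef_pos: [613.5, -7.3, 280.1]
eef_rot: [-0.001, 0.219, 0.976, -0.0]
ft_force: [-0.5, 0.9, 0.1]
opening: 1.001
finger_force: 0.0
```

Run:
```python
from h import *
import pickle
s=env.state(); im=env.capture("wrist"); pickle.dump(s,open("w1.pkl","wb"))
print(s["eef_pos"],s["eef_rot"],s["joint_positions"].round(2),s["joint_velocities"].round(3))
cv2.imwrite("pics/w1.png",cv2.cvtColor(im,cv2.COLOR_RGB2BGR))
```

```text
[613.54542832  -7.27105074 280.06412399] [-7.85160974e-04  2.19259182e-01  9.75666334e-01 -2.89692731e-06] [-0.05  0.14  1.72  0.    1.28 -1.18] [ 0.045 -0.019  0.023  0.013  0.007  0.006]
```

View pics/w1.png

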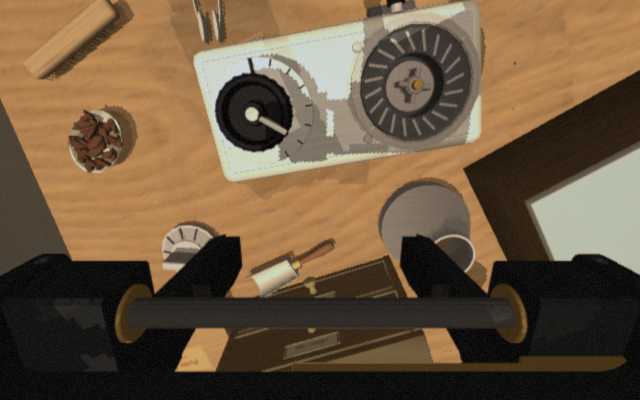

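The wrist view shows the wheel hub at about (252,114), its pointer towards (287,133), the long line at about (250,65), and the spindle pin at about (417,86). I'll crop in for detail.

Run:
```python
import cv2
im=cv2.imread("pics/w1.png")
a=cv2.resize(im[45:165,200:320],(480,480),interpolation=cv2.INTER_CUBIC)
b=cv2.resize(im[55:119,385:449],(320*3//2,480),interpolation=cv2.INTER_CUBIC)
import numpy as np
b=cv2.convertScaleAbs(b,alpha=1.5,beta=10)
cv2.imwrite("pics/c.png",np.hstack([a[:,:400],b[:,:400]]))
```

```text
(no output)
```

View pics/c.png

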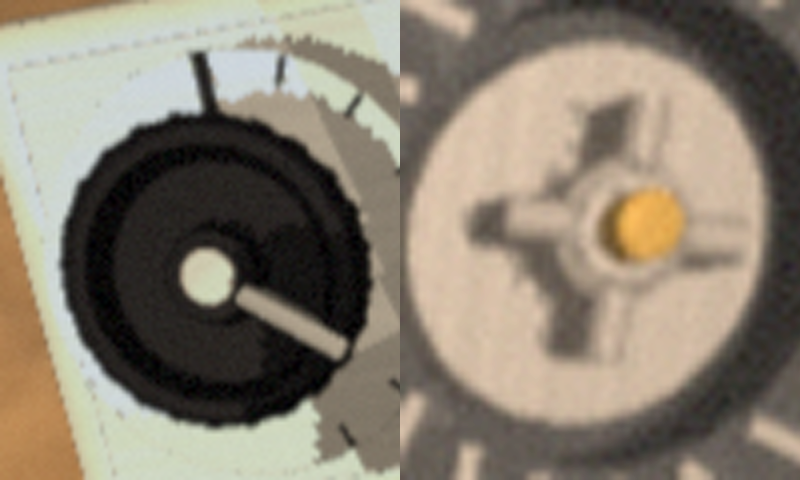

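```bash
cat > m1.py <<'E'
from h import *
import pickle
s=pickle.load(open("w1.pkl","rb")); c=cam("wrist",s)
L=lambda x,y,z: px2w(c,200+x/4,45+y/4,z)
Rr=lambda x,y,z: px2w(c,385+(x-400)/7.5,55+y/7.5,z)
ang=lambda a,b: np.degrees(np.arctan2(*(b-a)[1::-1]))
print("hub",L(208,277,156).round(1),"rim mid",L(216,267,150).round(1))
w=L(208,277,156); p=L(345,350,156); q=L(240,292,156)
print("pointer ang",ang(w,p),ang(q,p), np.linalg.norm(p-w))
l1=L(197,52,116);l2=L(210,112,116)
print("line",l1.round(1),l2.round(1),"ang from wheel",ang(w,l1),ang(w,l2),ang(l2,l1),np.linalg.norm((l1-w)[:2]))
for x,y in[(280,70),(353,104),(347,435)]:
    t=L(x,y,116);print("tick",ang(w,t),np.linalg.norm((t-w)[:2]))
print("pin",Rr(650,225,124).round(1),"nose",Rr(622,225,116).round(1))
a,b,d,e=[Rr(*v,116) for v in[(500,217),(745,232),(653,97),(608,355)]]
print("teeth",a.round(1),b.round(1),d.round(1),e.round(1),ang(a,b),ang(e,d),((a+b)/2).round(1),((d+e)/2).round(1))
# rim outline of chamber
for px in [(361,82),(475,82),(415,27),(418,147)]: print(px2w(c,*px,116).round(1))
print("mill dir wheel->spindle",ang(w,Rr(622,225,116)), np.linalg.norm((w-Rr(622,225,116))[:2]))
sc=cam("scene"); print("scene pointer hub",px2w(sc,255+212/5,115+257/5,156).round(1), "pin", px2w(sc,255+424/5,115+146/5,124).round(1))
E
python3 m1.py
```

```text
hub [527.7 -28.  156. ] rim mid [526.2 -26.8 150. ]
pointer ang 36.63449996195982 35.753569243414695 30.732272031441077
line [481.8 -15.2 116. ] [493.8 -18.7 116. ] ang from wheel 164.46286808735837 164.61365983167306 164.0401453078953 47.62473292825199
tick 141.45944136738927 44.43669739278509
tick 118.79324099542802 44.73044841221205
tick 4.840094521501502 44.40173286005042
pin [566.7 110.5 124. ] nose [565.9 109.9 116. ]
teeth [558.7  96.8 116. ] [573.  123.2 116. ] [553.9 118.2 116. ] [579.4 103.2 116. ] 61.405813256319405 149.5384935749054 [565.9 110.  116. ] [566.6 110.7 116. ]
[542.6  66.8 116. ]
[587.  160.4 116. ]
[521.7 126.3 116. ]
[620.4  93.6 116. ]
mill dir wheel->spindle 74.50717621063303 143.0827497078329
scene pointer hub [528.2 -26.9 156. ] pin [567.  109.7 124. ]
```

View pics/b.png

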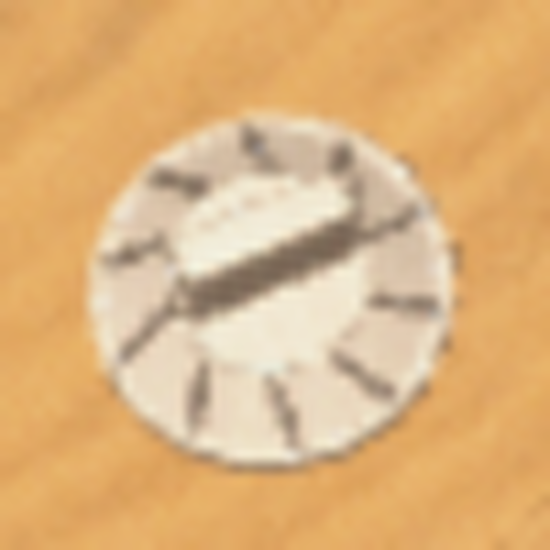

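The crop shows the rotor disc centred near (290,276), with its wing running from about (282,277) to (297,270). The mill fit checks out: hub to spindle measures 143.08 mm against 143 nominal. The pointer is at 36.2° and the long line at 164.5°, so the wheel needs +128.3°.

Next I'll move over the wheel and pre-spin clockwise.

Emit:
step_arm([
  {"offset": [69,-55,70],"spin": 120},
  {"offset": [69,-55,70],"spin": 120},
  {"offset": [69,-55,70],"spin": 120},
  {"offset": [69,-55,70],"spin": 120},
  {"offset": [69,-55,70],"spin": 120},
  {"offset": [69,-55,70],"spin": 120},
  {"offset": [69,-55,70],"spin": 120},
  {"offset": [69,-55,70],"spin": 120},
])

```text
t: 2.4
eef_pos: [526.6, -24.3, 210.8]
eef_rot: [-0.0, 0.66, 0.751, 0.0]
ft_force: [0.8, -0.4, 0.8]
opening: 1.0
finger_force: 0.0
```

Emit:
step_arm([
  {"offset": [0,0,0],"spin": 62},
  {"offset": [0,0,0],"spin": 62},
  {"offset": [0,0,0],"spin": 62},
  {"offset": [0,0,0],"spin": 62},
  {"offset": [0,0,0],"spin": 62},
  {"offset": [0,0,0],"spin": 62},
  {"offset": [0,0,0],"spin": 62},
  {"offset": [0,0,0],"spin": 62},
])

```text
t: 3.07
eef_pos: [526.7, -24.2, 210.8]
eef_rot: [-0.0, 0.94, 0.342, -0.0]
ft_force: [-0.1, 0.6, -0.1]
opening: 0.999
finger_force: 0.0
```

Emit:
step_arm([
  {"offset": [0,0,0],"spin": 5},
  {"offset": [0,0,0],"spin": 5},
])

```text
t: 3.23
eef_pos: [526.8, -24.4, 210.9]
eef_rot: [-0.0, 0.953, 0.303, -0.0]
ft_force: [-0.4, 0.2, 0.2]
opening: 1.001
finger_force: 0.0
```

```bash
cat > go.py <<'E'
from h import *
import sys
s=env.state(); M=rot(s["eef_rot"]); print(s["t"],s["eef_pos"].round(1),"yaw_y",np.degrees(np.arctan2(M[1,1],M[0,1])).round(1),"j",s["joint_positions"].round(2),"F",s["ft_force"].round(1),"M",s["moment"].round(2),"open",round(s["opening"]*88.1,1),round(s["finger_force"],1))
if len(sys.argv)>3: print("offset",(M.T@(np.array(list(map(float,sys.argv[1:4])))-s["eef_pos"])).round(1))
E
python3 go.py 527.8 -27.6 152
```

```text
3.2333 [526.8 -24.4 210.9] yaw_y -54.7 j [-0.09  0.03  1.98  0.    1.14  0.86] F [-0.4  0.2  0.2] M [-0.03  0.14  0.03] open 88.2 0.0
offset [-1.   3.2 58.9]
```

Emit:
step_arm([
  {"offset": [-1,3.2,30],"spin": 0},
  {"offset": [-1,3.2,50],"spin": 0},
  {"offset": [-1,3.2,58.9],"spin": 0},
  {"offset": [-1,3.2,58.9],"spin": 0},
])

```text
t: 3.57
eef_pos: [526.1, -28.1, 149.4]
eef_rot: [-0.001, 0.953, 0.304, -0.003]
ft_force: [0.7, 0.8, 0.4]
opening: 0.996
finger_force: 0.0
```

Emit:
step_arm([
  {"offset": [0,0,0],"spin": 0},
  {"offset": [0,0,0],"spin": 0},
  {"offset": [0,0,0],"spin": 0},
  {"offset": [0,0,0],"spin": 0},
  {"offset": [0,0,0],"spin": 0},
  {"offset": [0,0,0],"spin": 0},
], fingers=50, force=30)

```text
t: 4.07
eef_pos: [527.7, -26.6, 153.3]
eef_rot: [-0.003, 0.953, 0.302, -0.0]
ft_force: [-4.9, 10.0, 5.7]
opening: 0.692
finger_force: 30.0
```

```bash
python3 go.py 527.8 -27.6 152
```

```text
4.0667 [527.7 -26.6 153.3] yaw_y -54.8 j [-0.1   0.09  2.03  0.01  1.03  0.85] F [-4.9 10.   5.7] M [ 1.7   1.07 -0.14] open 61.0 30.0
offset [-0.5  0.9  1.3]
```

Emit:
step_arm([
  {"offset": [0,-1,0],"spin": -6},
  {"offset": [0,-1,0],"spin": -13},
  {"offset": [0,-1,0],"spin": -20},
  {"offset": [0,-1,0],"spin": -27},
  {"offset": [0,-1,0],"spin": -34},
  {"offset": [0,-1,0],"spin": -41},
  {"offset": [0,-1,0],"spin": -48},
  {"offset": [0,-1,0],"spin": -55},
])

```text
t: 4.73
eef_pos: [526.7, -26.1, 153.3]
eef_rot: [-0.003, 0.704, 0.71, 0.001]
ft_force: [-5.8, 9.6, 7.0]
opening: 0.693
finger_force: 30.0
```

Emit:
step_arm([
  {"offset": [0,0,0],"spin": -7},
  {"offset": [0,0,0],"spin": -14},
  {"offset": [0,0,0],"spin": -21},
  {"offset": [0,0,0],"spin": -28},
  {"offset": [0,0,0],"spin": -35},
  {"offset": [0,0,0],"spin": -42},
  {"offset": [0,0,0],"spin": -49},
  {"offset": [0,0,0],"spin": -56},
])

```text
t: 5.4
eef_pos: [525.8, -26.6, 153.2]
eef_rot: [-0.003, 0.287, 0.958, 0.001]
ft_force: [-9.7, 7.7, 9.9]
opening: 0.696
finger_force: 30.0
```

Emit:
step_arm([
  {"offset": [0,0,0],"spin": -6},
  {"offset": [0,0,0],"spin": -12},
  {"offset": [0,0,0],"spin": -17},
  {"offset": [0,0,0],"spin": -17},
  {"offset": [0,0,0],"spin": -17},
])

```text
t: 5.82
eef_pos: [525.6, -26.9, 153.2]
eef_rot: [-0.003, 0.145, 0.989, 0.001]
ft_force: [-10.3, 7.2, 10.0]
opening: 0.695
finger_force: 30.0
```

```bash
python3 go.py 527.8 -27.6 152
python3 - <<'E'
from h import *
im=cv2.cvtColor(env.capture("scene"),cv2.COLOR_RGB2BGR)
cv2.imwrite("pics/d.png",im)
E
```

```text
5.8167 [525.6 -26.9 153.2] yaw_y 73.3 j [-0.1   0.08  2.03  0.    1.03 -1.38] F [-10.3   7.2  10. ] M [0.44 1.69 0.2 ] open 61.2 30.0
offset [-2.3 -0.1  1.2]
```

Run:
```python
from h import *
sc=cam("scene"); f=lambda x,y,z: px2w(sc,265+x/11,250+y/11,z)
a=f(188,300,40);b=f(362,238,40); print(a,b,np.linalg.norm(b-a),np.degrees(np.arctan2(*(b-a)[1::-1])))
print("disc centre",f(275,290,9),"wing mid at 50",f(268,252,55), f(275,268,40))
```

```text
[ 643.00837651 -255.79067729   40.        ] [ 666.61935871 -221.12414045   40.        ] 41.94338156191303 55.7416698424233
disc centre [ 650.12751196 -235.01972883    9.        ] wing mid at 50 [ 654.83226224 -239.87870137   55.        ] [ 654.63840075 -238.31477426   40.        ]
```

Emit:
step_arm([
  {"offset": [0,0,0],"spin": 0},
  {"offset": [0,0,0],"spin": 0},
  {"offset": [0,0,0],"spin": 0},
  {"offset": [0,0,0],"spin": 0},
  {"offset": [0,0,0],"spin": 0},
  {"offset": [0,0,-30],"spin": 0},
  {"offset": [0,0,-70],"spin": 0},
  {"offset": [0,0,-110],"spin": 0},
], fingers=88)

```text
t: 6.53
eef_pos: [526.9, -28.5, 261.8]
eef_rot: [-0.002, 0.146, 0.989, -0.0]
ft_force: [1.1, -0.4, 0.3]
opening: 0.998
finger_force: 0.0
```

```bash
python3 - <<'E'
from h import *
import pickle
s=env.state(); im=cv2.cvtColor(env.capture("wrist"),cv2.COLOR_RGB2BGR); pickle.dump(s,open("w2.pkl","wb"))
c=cam("wrist",s); print(w2px(c,[527.8,-27.8,156]),w2px(c,[527.8,-27.8,116]))
cv2.imwrite("pics/w2.png",im)
cv2.imwrite("pics/e.png",cv2.resize(im[125:265,240:400],(640,560),interpolation=cv2.INTER_CUBIC))
E
python3 go.py 612 -295 200
```

```text
[322.13630245 203.34666391] [321.9592497  189.86087862]
6.5833 [532.  -29.  272.5] yaw_y 73.3 j [-0.1  -0.02  1.9  -0.    1.24 -1.38] F [3.1 0.3 5. ] M [ 0.01 -0.04 -0.05] open 88.3 0.0
offset [-152.4 -231.8   73.8]
```

View pics/e.png

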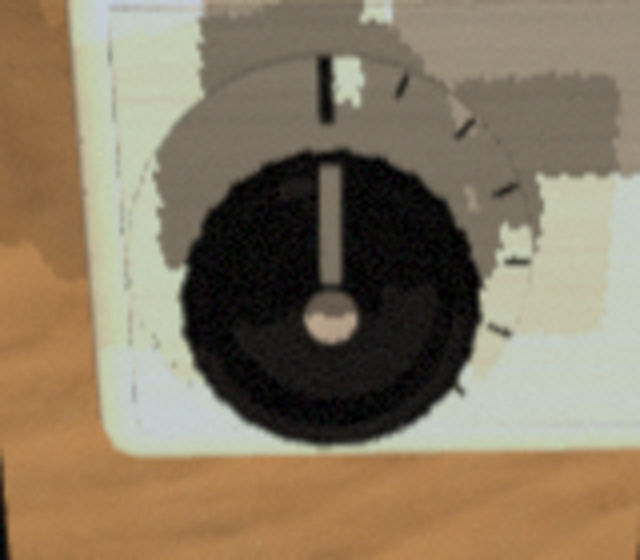

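The pointer, (330,165) to (331,318), lines up with the long line at (326,58–122). I'll check this numerically.

Run:
```python
from h import *
import pickle
c=cam("wrist",pickle.load(open("w2.pkl","rb")))
f=lambda x,y,z: px2w(c,240+x/4,125+y/4,z)
ang=lambda a,b: np.degrees(np.arctan2(*(b-a)[1::-1]))
h=f(331,316,156); print(h, ang(h,f(330,168,156)),ang(f(331,285,156),f(330,168,156)), ang(f(327,122,116),f(325,58,116)),ang(h,f(326,90,116)))
```

```text
[528.48473992 -27.48073287 156.        ] 163.74926701814647 163.85023578503137 165.1076958583717 164.63564962683475
```

Emit:
step_arm([
  {"offset": [-152,-232,62],"spin": 108},
  {"offset": [-152,-232,62],"spin": 108},
  {"offset": [-152,-232,62],"spin": 108},
  {"offset": [-152,-232,62],"spin": 108},
  {"offset": [-152,-232,62],"spin": 108},
  {"offset": [-152,-232,62],"spin": 108},
  {"offset": [-152,-232,62],"spin": 108},
  {"offset": [-152,-232,62],"spin": 108},
])

```text
t: 7.25
eef_pos: [606.9, -300.5, 197.2]
eef_rot: [-0.0, 0.606, 0.795, -0.001]
ft_force: [-0.7, 1.3, 0.7]
opening: 0.996
finger_force: 0.0
```

```bash
python3 go.py 612 -295 200
```

```text
7.25 [ 606.9 -300.5  197.2] yaw_y 15.4 j [-0.5   0.31  1.67 -0.    1.16 -0.76] F [-0.7  1.3  0.7] M [-0.01  0.03 -0.02] open 87.8 0.0
offset [ 3.9  6.3 -2.8]
```

The pointer is within about 1° of the line. I'll finish the spin for the rotor view.

Emit:
step_arm([
  {"offset": [0,0,0],"spin": 50},
  {"offset": [0,0,0],"spin": 50},
  {"offset": [0,0,0],"spin": 50},
  {"offset": [0,0,0],"spin": 50},
  {"offset": [0,0,0],"spin": 50},
  {"offset": [0,0,0],"spin": 50},
  {"offset": [0,0,0],"spin": 50},
  {"offset": [0,0,0],"spin": 50},
])

```text
t: 7.92
eef_pos: [606.9, -294.7, 199.7]
eef_rot: [0.0, 0.884, 0.468, -0.0]
ft_force: [-0.7, -0.4, 0.3]
opening: 0.995
finger_force: 0.0
```

```bash
python3 - <<'E'
from h import *
import pickle
s=env.state(); im=cv2.cvtColor(env.capture("wrist"),cv2.COLOR_RGB2BGR); pickle.dump(s,open("w3.pkl","wb"))
c=cam("wrist",s); u,v=w2px(c,[652,-237,50]).astype(int); print(u,v)
cv2.imwrite("pics/w3.png",im)
u0,v0=max(u-80,0),max(v-70,0); print("origin",u0,v0)
cv2.imwrite("pics/f.png",cv2.resize(im[v0:v0+140,u0:u0+160],(640,560),interpolation=cv2.INTER_CUBIC))
E
python3 go.py
```

```text
325 109
origin 245 39
7.9667 [ 606.8 -294.6  199.7] yaw_y -33.9 j [-0.49  0.31  1.67 -0.    1.16  0.1 ] F [-0.7 -0.8 -0.1] M [-0.01  0.19 -0.03] open 88.0 0.0
```

View pics/f.png

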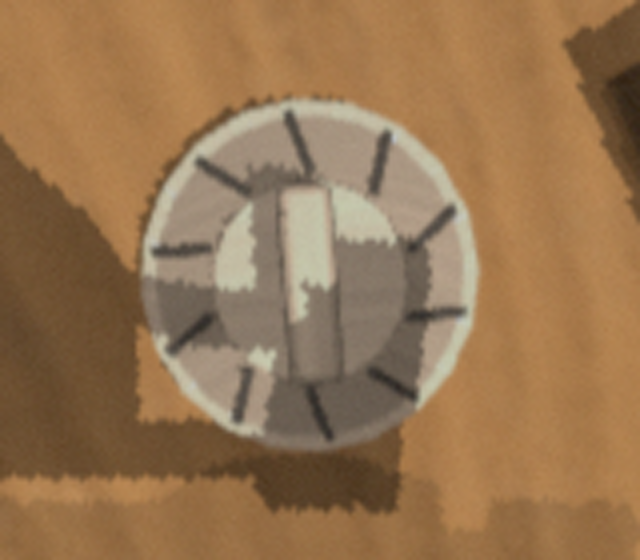

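Run:
```python
from h import *
import pickle
s=pickle.load(open("w3.pkl","rb")); c=cam("wrist",s)
f=lambda x,y,z: px2w(c,245+x/4,39+y/4,z)
a=f(317,380,55);b=f(306,187,55); print("wing",(a+b)/2,np.linalg.norm(b-a),np.degrees(np.arctan2(*(b-a)[1::-1])),"disc",f(310,272,10))
print(np.degrees(np.arctan2(*(f(279,195,55)-f(289,370,55))[1::-1])),np.degrees(np.arctan2(*(f(331,195,55)-f(342,370,55))[1::-1])))
sc=cam("scene"); im=cv2.imread("pics/scene0.png")
M=(a+b)/2
for T in ([M[0],M[1],40],):
  R_=rot(s["eef_rot"]); print("off",R_.T@(np.array(T)-s["eef_pos"]))
```

```text
wing [ 649.69890444 -236.789071     55.        ] 40.39600130312505 59.317841199356835 disc [ 650.95928319 -234.76597064   10.        ]
58.92803651487195 60.02971831955485
off [ 71.98064807   2.85275129 159.71044514]
```

```bash
python3 - <<'E'
from h import *
sc=cam("scene")
print("bottom corners",px2w(sc,335,303,0),px2w(sc,406,349,0))
side=cam("side")
for z in (80,120,150,180): print(z,px2w(sc,331,278,z).round(),px2w(sc,398,204,z).round(),px2w(sc,405,329,z).round())
print(w2px(side,[650,-236,50]))
E
python3 go.py 650 -236 52
```

```text
bottom corners [ 782.58583371 -223.78118018    0.        ] [ 985.9806932  -218.51640483    0.        ]
80 [ 751. -199.   80.] [780.  67.  80.] [ 959. -201.   80.]
120 [ 758. -210.  120.] [786.  46. 120.] [ 958. -213.  120.]
150 [ 763. -219.  150.] [790.  30. 150.] [ 958. -222.  150.]
180 [ 768. -228.  180.] [795.  14. 180.] [ 957. -230.  180.]
[312.4703898  187.26302007]
7.9667 [ 606.8 -294.6  199.7] yaw_y -33.9 j [-0.49  0.31  1.67 -0.    1.16  0.1 ] F [-0.7 -0.8 -0.1] M [-0.01  0.19 -0.03] open 88.0 0.0
offset [ 72.7   3.1 147.7]
```

View pics/d.png

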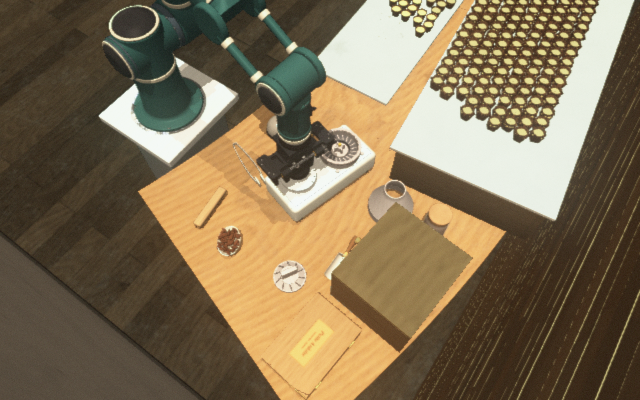

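This view shows the cabinet corner at (332,280), about 770 mm in x, which leaves the gripper body about 20 mm of clearance. Now I'll descend on the rotor wing.

Emit:
step_arm([
  {"offset": [72.5,3,80],"spin": -3.2},
  {"offset": [72.5,3,80],"spin": -3.2},
  {"offset": [72.5,3,80],"spin": -3.2},
  {"offset": [72.5,3,100],"spin": -3.2},
  {"offset": [72.5,3,100],"spin": -3.2},
  {"offset": [72.5,3,100],"spin": -3.2},
], fingers=45)

```text
t: 8.47
eef_pos: [648.8, -235.5, 98.3]
eef_rot: [-0.001, 0.869, 0.495, -0.001]
ft_force: [0.7, 0.1, -0.3]
opening: 0.568
finger_force: 0.0
```

```bash
python3 go.py 650.2 -236 52.5
```

```text
8.4667 [ 648.8 -235.5   98.3] yaw_y -30.7 j [-0.38  0.43  1.71 -0.    1.01  0.15] F [ 0.7  0.1 -0.3] M [-0.06  0.15  0.  ] open 50.0 0.0
offset [ 0.3  1.7 45.8]
```

Emit:
step_arm([
  {"offset": [0.3,1.5,25],"spin": 0},
  {"offset": [0.3,1.5,38],"spin": 0},
  {"offset": [0.3,1.5,45],"spin": 0},
  {"offset": [0.3,1.5,45],"spin": 0},
  {"offset": [0.3,1.5,45],"spin": 0},
])

```text
t: 8.88
eef_pos: [651.1, -236.9, 55.4]
eef_rot: [-0.0, 0.87, 0.494, -0.0]
ft_force: [0.7, -0.1, -0.5]
opening: 0.512
finger_force: 0.0
```

Emit:
step_arm([
  {"offset": [0,0,0],"spin": 0},
  {"offset": [0,0,0],"spin": 0},
  {"offset": [0,0,0],"spin": 0},
  {"offset": [0,0,0],"spin": 0},
  {"offset": [0,0,0],"spin": 0},
  {"offset": [0,0,0],"spin": 0},
  {"offset": [0,0,0],"spin": 0},
  {"offset": [0,0,0],"spin": 0},
], fingers=4, force=50)

```text
t: 9.55
eef_pos: [651.2, -236.3, 55.5]
eef_rot: [-0.0, 0.87, 0.494, -0.0]
ft_force: [-2.7, 2.3, 4.7]
opening: 0.133
finger_force: 50.0
```

```bash
python3 go.py 650.2 -236 52.5
```

```text
9.55 [ 651.2 -236.3   55.5] yaw_y -30.8 j [-0.38  0.48  1.72  0.    0.94  0.15] F [-2.7  2.3  4.7] M [ 0.22  0.56 -0.  ] open 11.7 50.0
offset [-0.2 -1.   3. ]
```

Emit:
step_arm([
  {"offset": [0,0,-20],"spin": 0},
  {"offset": [0,0,-55],"spin": 0},
  {"offset": [0,0,-90],"spin": 0},
  {"offset": [0,0,-125],"spin": 0},
  {"offset": [0,0,-160],"spin": 0},
  {"offset": [0,0,-180],"spin": 0},
  {"offset": [0,0,-180],"spin": 0},
  {"offset": [0,0,-180],"spin": 0},
])

```text
t: 10.22
eef_pos: [651.9, -236.8, 235.7]
eef_rot: [0.001, 0.87, 0.494, 0.001]
ft_force: [-0.5, -0.0, -3.0]
opening: 0.131
finger_force: 50.0
```

```bash
python3 go.py 566.4 110.3 200
```

```text
10.2167 [ 651.9 -236.8  235.7] yaw_y -30.8 j [-0.38  0.31  1.59 -0.    1.23  0.15] F [-0.5 -0.  -3. ] M [-0.03  0.08 -0.03] open 11.6 50.0
offset [ 254.2 -251.4   35.1]
```

Emit:
step_arm([
  {"offset": [28,-28,0],"spin": -1.3},
  {"offset": [56,-55,0],"spin": -1.3},
  {"offset": [84,-83,0],"spin": -1.3},
  {"offset": [112,-111,0],"spin": -1.3},
  {"offset": [140,-139,0],"spin": -1.3},
  {"offset": [168,-166,0],"spin": -1.3},
  {"offset": [196,-194,0],"spin": -1.3},
  {"offset": [224,-222,0],"spin": -1.3},
])

```text
t: 10.88
eef_pos: [572.7, 71.1, 230.7]
eef_rot: [-0.001, 0.864, 0.503, -0.003]
ft_force: [0.7, 0.3, -2.8]
opening: 0.131
finger_force: 50.0
```

Emit:
step_arm([
  {"offset": [16,-15,0],"spin": 0},
  {"offset": [26,-25,0],"spin": 0},
  {"offset": [30,-29,10],"spin": 0},
  {"offset": [30,-29,20],"spin": 0},
  {"offset": [30,-29,35],"spin": 0},
  {"offset": [30,-29,35],"spin": 0},
  {"offset": [30,-29,35],"spin": 0},
  {"offset": [30,-29,35],"spin": 0},
])

```text
t: 11.55
eef_pos: [565.1, 108.7, 199.3]
eef_rot: [-0.0, 0.864, 0.503, -0.001]
ft_force: [-0.3, 0.9, -2.2]
opening: 0.132
finger_force: 50.0
```

```bash
python3 go.py 566.4 110.3 185
python3 - <<'E'
from h import *
import pickle
s=env.state(); im=cv2.cvtColor(env.capture("wrist"),cv2.COLOR_RGB2BGR); pickle.dump(s,open("w4.pkl","wb"))
im2=cv2.cvtColor(env.capture("side"),cv2.COLOR_RGB2BGR)
c=cam("side"); u,v=w2px(c,[566,110,116]).astype(int); print(u,v)
cv2.imwrite("pics/g.png",np.hstack([cv2.resize(im[100:300,220:420],(400,400)),cv2.resize(im2[v-60:v+40,u-50:u+50],(400,400),interpolation=cv2.INTER_CUBIC)]))
E
```

```text
11.55 [565.1 108.7 199.3] yaw_y -29.6 j [ 0.15  0.13  1.89 -0.    1.13  0.66] F [-0.3  0.9 -2.2] M [-0.05  0.03  0.01] open 11.7 50.0
offset [ 2.   0.3 14.3]
321 239
```

View pics/g.png

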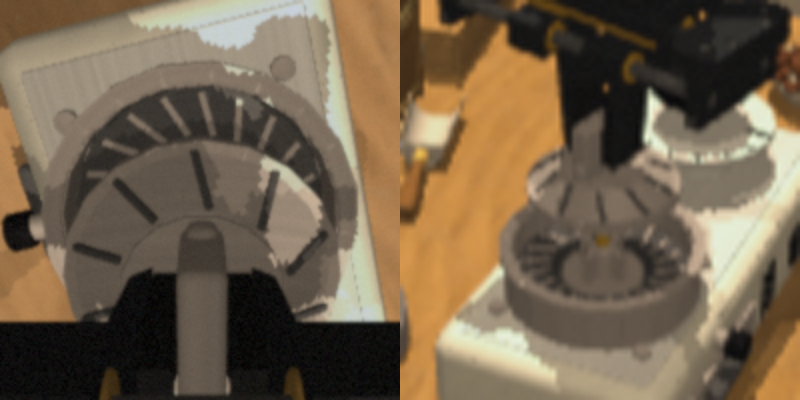

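The left half shows the rotor disc's near edge at about wrist pixel (320,171). The right half shows the rotor hovering upright above the pin. I'll use the disc edge to check the rotor's centre in the tool frame.

Run:
```python
from h import *
p=env.camera_params("wrist");K=p["K"];T=p["hand_eye"]
def t2p(X):
    q=K@(T[:3,:3].T@(np.array(X)-T[:3,3])); return q[:2]/q[2]
for x in (40,41,42,43,44): print(x,t2p([x,0,43.5]),t2p([x,0,49.5]))
for x in (20,21,22): print(x,t2p([x,0,0.5]),t2p([x,0,31.5]))
im=cv2.cvtColor(env.capture("wrist"),cv2.COLOR_RGB2GRAY)
print(im[160:226,320].tolist())
# left/right extents of disc: row of edges
```

```text
40 [319.06616762 172.1548256 ] [319.11952978 169.91229222]
41 [319.06359089 170.45087066] [319.11712885 168.26027198]
42 [319.06100502 168.74086712] [319.11471968 166.6025798 ]
43 [319.05840996 167.02478273] [319.11230222 164.93918641]
44 [319.05580565 165.30258499] [319.10987644 163.27006234]
20 [318.63263712 235.98369515] [319.00532245 212.09605123]
21 [318.62841866 233.97730199] [319.00254846 210.40843595]
22 [318.6241813  231.96192223] [318.9997643  208.71463008]
[47, 43, 43, 47, 42, 44, 45, 46, 56, 68, 94, 112, 107, 97, 96, 89, 89, 80, 73, 66, 54, 51, 43, 40, 39, 37, 40, 37, 41, 42, 44, 42, 47, 46, 50, 48, 59, 64, 72, 83, 86, 83, 84, 87, 87, 86, 93, 87, 79, 84, 71, 63, 62, 64, 72, 77, 83, 85, 83, 76, 63, 60, 55, 58, 60, 60]
```

Emit:
step_arm([
  {"offset": [2.4,0.3,10],"spin": 0},
  {"offset": [2.4,0.3,18],"spin": 0},
  {"offset": [2.4,0.3,24],"spin": 0},
  {"offset": [2.4,0.3,24],"spin": 0},
  {"offset": [2.4,0.3,24],"spin": 0},
])

```text
t: 12.12
eef_pos: [565.7, 111.9, 174.9]
eef_rot: [-0.0, 0.864, 0.504, -0.001]
ft_force: [-0.1, -0.8, -2.7]
opening: 0.135
finger_force: 50.0
```

```bash
python3 go.py 566.6 110.7 152.5
```

```text
12.1167 [565.7 111.9 174.9] yaw_y -29.5 j [ 0.15  0.15  1.91 -0.    1.08  0.67] F [-0.1 -0.8 -2.7] M [-0.04  0.08 -0.01] open 11.9 50.0
offset [-0.6  1.4 22.4]
```

Emit:
step_arm([
  {"offset": [-0.6,1.3,2],"spin": 0},
  {"offset": [-0.6,1.3,4],"spin": 0},
  {"offset": [-0.6,1.3,6],"spin": 0},
  {"offset": [-0.6,1.3,8],"spin": 0},
  {"offset": [-0.6,1.3,8],"spin": 0},
])

```text
t: 12.53
eef_pos: [566.9, 110.9, 167.8]
eef_rot: [-0.0, 0.864, 0.504, -0.0]
ft_force: [-1.1, 1.0, -2.3]
opening: 0.132
finger_force: 50.0
```

```bash
python3 go.py 566.6 110.7 152.5
```

```text
12.5333 [566.9 110.9 167.8] yaw_y -29.5 j [0.15 0.16 1.91 0.   1.07 0.67] F [-1.1  1.  -2.3] M [0.14 0.24 0.03] open 11.7 50.0
offset [-0.4 -0.1 15.3]
```

It has entered the splines: it's below the unmeshed rest height with no vertical force. Continuing down.

Emit:
step_arm([
  {"offset": [0,0,2],"spin": 0},
  {"offset": [0,0,4],"spin": 0},
  {"offset": [0,0,6],"spin": 0},
  {"offset": [0,0,7],"spin": 0},
  {"offset": [0,0,7],"spin": 0},
])

```text
t: 12.95
eef_pos: [566.8, 110.8, 160.4]
eef_rot: [-0.0, 0.864, 0.504, -0.001]
ft_force: [-2.5, 1.6, -3.1]
opening: 0.133
finger_force: 50.0
```

```bash
python3 go.py 566.6 110.7 152.5
```

```text
12.95 [566.8 110.8 160.4] yaw_y -29.5 j [0.15 0.17 1.92 0.   1.06 0.67] F [-2.5  1.6 -3.1] M [0.16 0.51 0.01] open 11.7 50.0
offset [-0.2 -0.1  7.9]
```

Emit:
step_arm([
  {"offset": [0,0,2],"spin": 0},
  {"offset": [0,0,4],"spin": 0},
  {"offset": [0,0,6],"spin": 0},
  {"offset": [0,0,7],"spin": 0},
  {"offset": [0,0,7],"spin": 0},
], force=60)

```text
t: 13.37
eef_pos: [567.1, 110.9, 155.3]
eef_rot: [-0.0, 0.864, 0.504, -0.0]
ft_force: [-6.2, 1.7, 6.4]
opening: 0.13
finger_force: 60.0
```

```bash
python3 go.py 566.6 110.7 152.5
```

```text
13.3667 [567.1 110.9 155.3] yaw_y -29.5 j [0.15 0.17 1.92 0.   1.05 0.67] F [-6.2  1.7  6.4] M [ 0.13  1.26 -0.05] open 11.4 60.0
offset [-0.4 -0.3  2.8]
```

Emit:
step_arm([
  {"offset": [0,0,1.5],"spin": 0},
  {"offset": [0,0,3],"spin": 0},
  {"offset": [0,0,4],"spin": 0},
  {"offset": [0,0,4],"spin": 0},
  {"offset": [0,0,4],"spin": 0},
])

```text
t: 13.78
eef_pos: [567.1, 111.0, 152.5]
eef_rot: [-0.0, 0.864, 0.504, -0.0]
ft_force: [-9.4, 1.4, 11.9]
opening: 0.131
finger_force: 60.0
```

```bash
python3 go.py 566.6 110.7 152.5
```

```text
13.7833 [567.1 111.  152.5] yaw_y -29.5 j [0.15 0.18 1.93 0.   1.04 0.67] F [-9.4  1.4 11.9] M [0.09 1.78 0.  ] open 11.6 60.0
offset [-0.5 -0.3 -0. ]
```

Emit:
step_arm([
  {"offset": [-0.5,-0.9,1],"spin": 0},
  {"offset": [-0.7,-1.3,2],"spin": 0},
  {"offset": [-0.7,-1.3,3],"spin": 0},
  {"offset": [-0.7,-1.3,3],"spin": 0},
  {"offset": [-0.7,-1.3,3],"spin": 0},
])

```text
t: 14.2
eef_pos: [567.0, 111.1, 152.3]
eef_rot: [0.001, 0.864, 0.504, 0.001]
ft_force: [-12.2, -0.2, 23.9]
opening: 0.132
finger_force: 60.1
```

```bash
python3 go.py 566.6 110.7 152.5
```

```text
14.2 [567.  111.1 152.3] yaw_y -29.5 j [ 0.15  0.17  1.93 -0.    1.04  0.67] F [-12.2  -0.2  23.9] M [-0.13  2.26 -0.03] open 11.6 60.1
offset [-0.5 -0.1 -0.2]
```

Emit:
step_arm([
  {"offset": [0,0,0.5],"spin": 0},
  {"offset": [0,0,0.5],"spin": 0},
  {"offset": [0,0,0.5],"spin": 0},
  {"offset": [0,0,0.5],"spin": 0},
  {"offset": [0,0,0.5],"spin": 0},
  {"offset": [0,0,0.5],"spin": 0},
])

```text
t: 14.7
eef_pos: [567.0, 111.1, 152.3]
eef_rot: [0.001, 0.864, 0.504, 0.001]
ft_force: [-13.3, 0.2, 26.0]
opening: 0.131
finger_force: 60.1
```

```bash
python3 go.py 566.6 110.7 152.5; python3 -c "
from workcell import env
print(env.close_job())"
```

```text
14.7 [567.  111.1 152.3] yaw_y -29.5 j [ 0.15  0.17  1.93 -0.    1.04  0.67] F [-13.3   0.2  26. ] M [-0.12  2.51 -0.02] open 11.6 60.1
offset [-0.5 -0.2 -0.2]
the job is handed in; nothing more can be done
None
```

The gap wheel's pointer is within about 1° of the long line, and the rotor is meshed and, by tool height and force, fully home, still held down at about 26 N for the lock screw; the job is handed in.

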